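Short the high-voltage box, then hold its sprung lid at the set angle

TASK

Make the high-voltage box safe first: pick up the shorting clip and push it fully home, upright, over both upright terminal pins beside the box so that it bridges them, and let go of it, all with the lid still shut. Then raise the box's sprung lid, which has a pull bar at its front, until it lies in line with the pointer arm at its left edge, and finish still holding it steadily there in the gripper, for if let go it snaps shut. Leave the pointer as it is set, the clip on the pins, and the things lying about undisturbed.

Things in the scene. Friction and masses are not known exactly. Their poses are not given: they have to be found in the camera images.
- shorting_clip: Loose clip, about 0.11 kg, 27 x 44 x 80 mm, standing upright on its jaws. Origin: under the slot at foot level; z up, y along the slot. On top a grey plastic grip block, 20 mm thick (x -10 to 10), 36 mm wide (y), z 40 to 80 mm: pinch it across x from above. Below it a brass head (x -15 to 12, z 32 to 40) and two jaws down to z = 0. May go on either way round.
- clip_jaw (a joint): Clip's sprung jaw (+x side), hinged at x 7.5, z 34 mm; 0 closed, grows as it yields outward. The other jaw is rigid, inner face at x = -3 mm, z 15 to 32. Closed, the slot narrows to 3 mm at z = 15; below that both flare to a mouth at x -8.5 to 6. Pushing it onto the pins takes about 3 to 10 N; it pinches with about 2 N.
- clip_seat (a point): Middle of the clip's slot ceiling, 32 mm above its foot, in the plane where the pins' centre plane comes to lie; axes as the clip's. With the clip fully home it coincides with terminal_top.
- hv_box: Fixed box on a base plate (170 x 335 x 6 mm). Origin: middle of the box's underside on the desk; x towards the hinge (away from the robot), y left. Box 140 (x) x 180 (y) mm, walls to z = 80 mm, lid on top. Terminals stand on its right at y = -155 mm; pointer and thin wire quadrant on its left at y = 105 to 128 mm, up to 210 mm high.
- terminal_top (a point): Midpoint between the rounded tops of the two upright brass pins, 60 mm above the desk; axes as the box's. The pins are round, 6 mm diameter with round ends, 22 mm apart along y, standing 35 mm out of a black block (36 x 54 mm, top at 25 mm). Clip fully home: slot ceiling rests on the pin tops, foot 28 mm above the desk.
- lid (a joint): Lid angle in rad: 0 shut, growing as the front edge rises, stop at 1.4. A spring drives it shut with 0.32 Nm at 0, growing by 0.8 Nm per rad (with its weight, 3 to 7 N to lift at the bar).
- lid_bar (a point): Middle of the lid's pull bar: round steel, 10 mm diameter, 100 mm along y, carried by rods at its ends, 36 mm in front of the lid's front edge and 26 mm above the lid's mid-plane. Axes are the lid's (when shut, the box's). The bar can turn between the fingers: the gripper may stay pointing down, gripping across the bar (along the box's x).
- lid_hinge (a point): Middle of the lid's hinge line, which runs along the box's y: 70 mm behind the box's middle, 84 mm above the desk; in the lid's frame the bar is at x = -182, z = +26 mm. Lid plate: 146 x 186 x 8 mm, its mid-plane through the hinge line.
- pointer (a joint): Angle of the set-point pointer in rad about the same hinge line, counted as the lid's; when the lid is in line with it both read the same. Set between 0.5 and 0.9; held by stiff friction.
- pointer_tip (a point): Tip of the pointer arm, a dark steel bar 8 mm high and 150 mm long, 21 mm to the left of the lid's left edge, with a round 12 mm head at its tip; the point lies 148 mm from the hinge line along the arm's -x. Its x axis runs from tip to pivot, as the lid's runs from front edge to hinge.
- multimeter: Hand multimeter lying flat, 170 x 76 x 48 mm, origin in the middle of its underside. Bystander.
- torch: Small black torch lying, 27 x 96 x 27 mm, origin in the middle of its underside. Bystander.
- note_pad: Note pad, 76 x 76 x 12 mm, origin in the middle of its underside. Bystander.
- marker: Marker pen lying, 15 x 130 x 16 mm, origin in the middle of its underside. Bystander.
Mind the look-alikes: they are no part of the job. Leave any purple or red look-alike of the shorting_clip alone.

How it is judged:
By the outcome, as a careful person would: the job done as asked, in the order asked, and still so for the second after the job is handed in, while the arm keeps its last pose, push and grip.
It also fails if it takes over 54 s, if anything falls off the work surface, if the arm or the gripper's body presses on something with over 40 N, if the wrist force passes 120 N, or if a joint passes its speed limit or range.

ROBOT

A 6-joint arm with a two-finger parallel gripper is mounted at the origin on a cart in front of the work surface, level with it; the furniture and walls round the work are solid. World frame = base frame: x ahead of the robot, y to its left, z up, the work surface at z = 0. Lengths are in m, angles in rad, forces in N, time in s.
With the tool pointing down it reaches from about 0.25 to 0.775 m from the base axis. Payload 4 kg.
Tool frame: the origin (TCP) lies on the centre line of the jaws, within the pads' length; the fingertips stand 17 mm ahead of it and the grasp point (between the pads) lies 2 mm behind it; z points along the fingers, y is the line along which they close (so a half turn about z gives the same grasp; the last joint's range is limited). The gripper opens to 94 mm and grips with 3 to 60 N. Pads are 16 mm wide; open, the fingers measure 119 mm over their backs; the gripper's body (75 mm by 177 mm) begins 78 mm behind the grasp point.
Start: joints at [1.002, 0.087, 1.371, -0, 1.684, -0.103], TCP at [0.247, 0.491, 0.223] pointing down, gripper open.
Joint ranges: [-3.1, 3.1], [-0.76, 2.03], [0.27, 2.55], [-1.08, 4.22], [0.17, 2.65], [-2.57, 2.57]. Speed limits (rad/s): [2.79, 2.79, 3.14, 3.14, 3.14, 3.14].

INTERFACE

Orientations are given as [roll, pitch, yaw] about the fixed x, y, z axes, in that order (R = Rz(yaw) Ry(pitch) Rx(roll)).
In Python, from bench import robot gives the robot as it stands.
- The arm moves only by the tool servo_tool, never from a script. Its argument "plan" is a list of rows, each a list of 7 numbers: the shift along the tool's x, y, z normalised to -1 to 1, where 1 is 0.1 m, then the turn, a rotation vector about the tool's x, y, z normalised to -1 to 1, where 1 is pi/2 rad, then the finger opening in mm, from 0 to 94. In form: [[x, y, z, ax, ay, az, gripper], ...]. A call has 1 to 12 rows; each row is the pose to reach, as a shift and turn from the pose commanded when the call began, along the tool's axes at that moment; what a row does not reach only later rows make up. A row lasts 1/12 s, in which the tool goes at most 41.7 mm and 7.16 degrees, less where a joint would pass 70% of its speed; a pose out of reach is approached as far as the arm can. A call with a number of a shift or a turn outside -1 to 1 is refused whole. A call with a gripper value outside its range is refused whole. The fingers move at their own pace and stop on an object; the grip force is fixed at half the most. Time passes only in rows, so rows that repeat a pose let the fingers close. It gives the time, the measured TCP pose, the force, the opening and the grip force at its end, in the units of the state.
- robot.get_obs(): the state, without advancing time (a new reading comes with each control period).
- robot.snapshot(name): name is "side" or "top" or "wrist"; returns the picture (400x640x3 uint8, red, green, blue); there is no depth.
- robot.camera_params(name): a dict with "camera_matrix" (3x3 intrinsics, pixels), "distortion" ([k1, k2, p1, p2, k3] as OpenCV has them; the pictures are not rectified), "rvec" (rotation vector, rad) and "tvec" (3), from world to camera coordinates, as OpenCV has them; the wrist camera has in their place "tool_from_camera" (4x4, takes a point from camera to tool coordinates, whose origin is the TCP and whose axes are the flange's). Camera axes: x right, y down, z forward; pixel columns grow to the right and rows downward; lengths in m; the calibration is good to about 2 mm. A picture is of the moment at which its call begins: read the wrist's pose just before it. camera_params takes no time and is no camera call.
- robot.close_job(): hands the job in; it is judged then, once.
Trained networks look in the newest picture that a camera, given by its name, has taken for a name from the list of things; names that differ only in an ending like _2 or _b are one class to them, and where a whole thing is asked for, a point or a joint stands for the part that bears it (a point fixed in the world has none). Each returns a list of dicts, best first, with "conf" (0 to 1); they miss things now and then, are a little off and sometimes report something else, mostly with a low value. They report only what shows in the picture. A call takes as long as a camera call. They do not tell look-alikes from the thing itself.
- robot.find_in(thing, camera): "extent" ([centre column, centre row, width, height] in pixels, round what is visible of it).
The state is a dict: "time": time; "joint_positions": joint angles; "qvel": joint speeds; "joint_torque": joint torques, N m; "tool_pos": TCP position; "ee_rot": TCP orientation; "wrist_force": force on the tool from outside, world axes, zero at the start; "wrist_torque": the same for the moment, N m; "width": finger opening in m; "finger_force": force on a finger pad.
Only numpy, scipy, OpenCV 4.12 (cv2) and the standard library are available. Lean on these libraries where they do the work, as an engineer would, in place of code of your own. Each camera call takes 0.05 s, during which the arm holds its last target. There are 200 camera calls.

## Working session

There is one attempt and no reset: what is moved stays moved. The work goes in short steps, Python scripts to look and compute and a tool call to move; the robot and the scene stay as the last step left them, time stands still between calls to the robot, and variables do not carry over. Pictures are saved under pics/ and viewed, at most 10 in all, crops included, and the job is handed in when it is done.

Besides the shell and the picture viewer there is one more tool, called after "Request:" by a JSON object that holds its "api" and its "payload". servo_tool: Moves the arm, as the interface text tells. Scaled input: -1 to 1 covers 0.1 m each way for a shift and pi/2 rad each way for a turn. Its arguments: {"type":"object","properties":{"plan":{"type":"array","items":{"type":"array","items":{"type":"number"}}}},"required":["plan"]}

```bash
mkdir -p pics; cat > h.py <<'E'
import numpy as np, cv2
from bench import robot
def snap(cam,fn=None):
    im=robot.snapshot(cam)
    if fn: cv2.imwrite('pics/'+fn,im[:,:,::-1])
    return im
def pose(cam):
    p=robot.camera_params(cam);K=np.array(p['camera_matrix']);D=np.array(p['distortion'])
    if 'rvec' in p:
        R=cv2.Rodrigues(np.array(p['rvec'],float))[0];t=np.array(p['tvec'],float).ravel()
    else:
        o=robot.get_obs();T=np.eye(4)
        from scipy.spatial.transform import Rotation as Ro
        T[:3,:3]=Ro.from_euler('xyz',o['ee_rot']).as_matrix();T[:3,3]=o['tool_pos']
        M=np.linalg.inv(T@np.array(p['tool_from_camera']));R=M[:3,:3];t=M[:3,3]
    return K,D,R,t
def proj(P,c):
    K,D,R,t=c
    return cv2.projectPoints(np.atleast_2d(np.array(P,float)),cv2.Rodrigues(R)[0],t,K,D)[0][:,0]
def ray(uv,c):
    K,D,R,t=c
    n=cv2.undistortPoints(np.array([[uv]],float),K,D)[0,0]
    d=R.T@np.array([n[0],n[1],1]);return -R.T@t,d
def onz(uv,z,c):
    o,d=ray(uv,c);return o+d*(z-o[2])/d[2]
E
python3 - <<'E'
from h import *
a=snap('side','s0.png');b=snap('top','t0.png');
cv2.imwrite('pics/st.png',np.vstack([a,b])[:,:,::-1]) 
for c in ('side','top'):
    p=pose(c);print(c,-p[2].T@p[3])
    for n in ('shorting_clip','hv_box','lid_bar','pointer','terminal_top','multimeter','torch','note_pad','marker'):
        r=robot.find_in(n,c);print(n,[(np.round(q['extent']),round(q['conf'],2)) for q in r[:4]])
print(robot.get_obs())
E
```

```text
side [-0.10397008 -1.05322626  0.67061014]
shorting_clip [(array([250., 204.,  18.,  26.]), 0.86), (array([262., 198.,  12.,  22.]), 0.81), (array([283., 208.,  11.,  22.]), 0.74), (array([231., 198.,   8.,  26.]), 0.63)]
hv_box [(array([362., 218., 114., 110.]), 0.56)]
lid_bar [(array([346., 210.,  84.,  35.]), 0.66)]
pointer []
terminal_top [(array([363., 220., 113., 111.]), 0.92)]
multimeter [(array([320., 182.,  37.,  20.]), 0.72)]
torch [(array([321., 289.,  30.,  25.]), 0.77)]
note_pad [(array([259., 236.,  38.,  18.]), 0.85)]
marker [(array([285., 197.,  28.,   9.]), 0.57)]
top [0.38359963 0.01901202 1.08803564]
shorting_clip [(array([227., 291.,  25.,  16.]), 0.78), (array([203., 266.,  27.,  16.]), 0.58), (array([228., 231.,  23.,  19.]), 0.54), (array([245., 256.,  16.,  20.]), 0.53)]
hv_box [(array([367., 184., 133.,  76.]), 0.84)]
lid_bar [(array([356., 182.,  83.,  73.]), 0.88)]
pointer [(array([310., 162.,   7.,  41.]), 0.47)]
terminal_top [(array([369., 184., 135.,  82.]), 0.94)]
multimeter [(array([355., 182.,  81.,  73.]), 0.62), (array([216., 125.,  35.,  66.]), 0.5
[... 163 characters left out ...]
, 'joint_positions': array([ 1.00190962e+00,  8.71927691e-02,  1.37068725e+00,  2.57717485e-05,
        1.68359465e+00, -1.03079850e-01]), 'qvel': array([-5.57485078e-04,  3.26436672e-04,  5.24050368e-04,  1.36962627e-03,
       -3.72395266e-05,  1.54458619e-03]), 'joint_torque': array([ 2.17075227e-03, -3.40051210e+01, -3.02605069e+01,  7.18248566e-02,
        2.35922792e-02,  3.82745952e-06]), 'tool_pos': array([0.24702857, 0.49142965, 0.22251631]), 'ee_rot': array([ 3.14147266e+00, -1.33311543e-05,  2.67578870e+00]), 'wrist_force': array([ 0.0844815 ,  0.35403997, -0.5513964 ]), 'wrist_torque': array([0.01320179, 0.06004815, 0.04854145]), 'finger_force': 0.0, 'width': 0.09382583832404763}
```

View pics/t0.png

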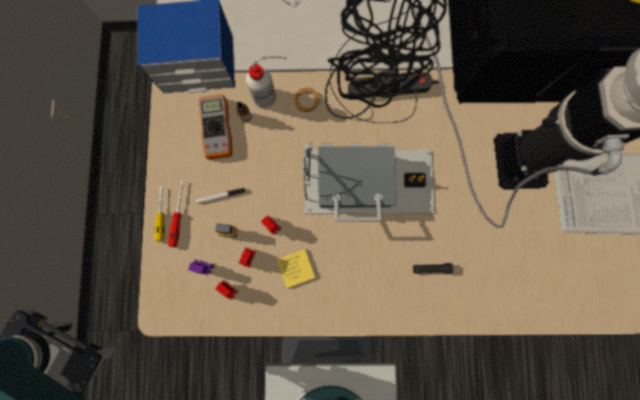

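View pics/s0.png

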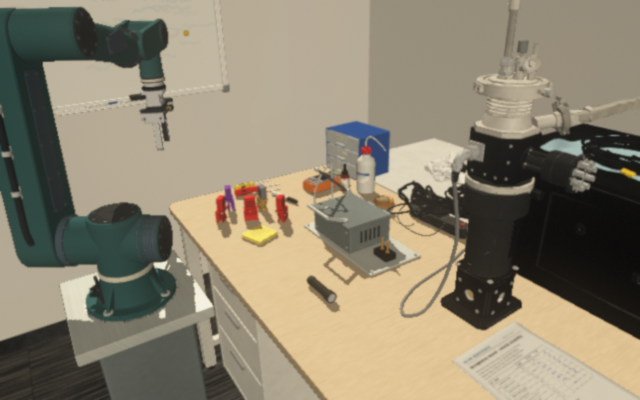

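The top view shows five clips. Grey is at (226,230), red at (270,225), (246,257) and (226,290), and purple at (201,267). The grey one with brass fits the description. The box is at about (357,178), the terminals at (415,180), the bar at (358,205) and the pointer near (308,165). I'll confirm the clip in an enlarged crop.

```bash
python3 - <<'E'
from h import *
b=cv2.imread('pics/t0.png')
A=cv2.resize(b[205:305,185:305],None,fx=4,fy=4,interpolation=cv2.INTER_CUBIC)
B=cv2.resize(b[135:235,295:445],None,fx=4,fy=4,interpolation=cv2.INTER_CUBIC)[:, :]
B=cv2.resize(B,(480,320)); A=cv2.resize(A,(320,267)); A=cv2.copyMakeBorder(A,0,53,0,0,0)
cv2.imwrite('pics/c1.png',np.hstack([A,B]))
c=pose('top')
print('clip top',onz((226,229),.08,c),onz((226,229),.06,c))
print('term',onz((415,180),.025,c))
for uv in ((305,145),(433,150),(434,214),(304,213)): print(onz(uv,.006,c))
E
```

```text
clip top [0.47977044 0.24665208 0.08      ] [0.48167852 0.25116859 0.06      ]
term [ 0.60650703 -0.22225227  0.025     ]
[0.70810612 0.0593136  0.006     ]
[ 0.6905873  -0.27751537  0.006     ]
[ 0.52099156 -0.27109105  0.006     ]
[0.52657221 0.06246066 0.006     ]
```

View pics/c1.png

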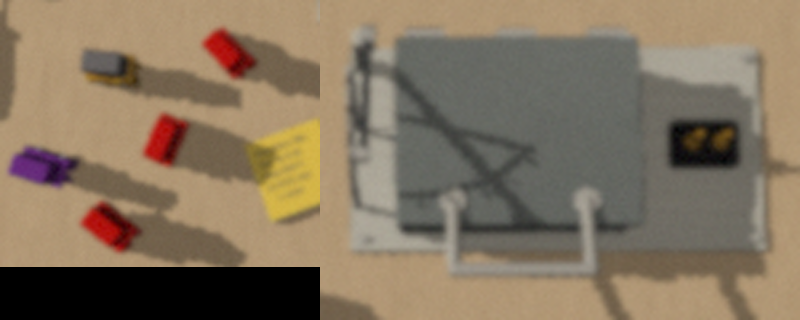

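The crop confirms it: the clip at (226,230) has a grey block on a brass body, and the other four are red or purple. I'll approach it.

Request:
{"api": "servo_tool", "payload": {"plan": [[-0.4,-0.14,-0.1,0,0,0.08,60],[-0.8,-0.28,-0.2,0,0,0.16,60],[-1,-0.35,-0.3,0,0,0.24,60],[-1,-0.35,-0.3,0,0,0.32,60],[-1,-0.35,-0.3,0,0,0.4,60],[-1,-0.35,-0.3,0,0,0.48,60],[-1,-0.35,-0.3,0,0,0.56,60],[-1,-0.35,-0.3,0,0,0.64,60],[-1,-0.35,-0.3,0,0,0.703,60],[-1,-0.35,-0.3,0,0,0.703,60]]}}

```text
time: 1.83
tool_pos: [0.3207, 0.4152, 0.2526]
ee_rot: [3.141, -0.0, 1.57]
wrist_force: [0.5, -0.5, 0.6]
width: 0.0602
finger_force: 0.0
```

Request:
{"api": "servo_tool", "payload": {"plan": [[-0.3,0.3,0,0,0,0,60],[-0.6,0.6,0,0,0,0,60],[-0.9,0.9,0,0,0,0,60],[-0.9,0.9,0,0,0,0,60]]}}

```text
time: 2.17
tool_pos: [0.4148, 0.3208, 0.2522]
ee_rot: [3.139, 0.003, 1.567]
wrist_force: [-0.3, 0.1, -0.9]
width: 0.0602
finger_force: 0.0
```

Request:
{"api": "servo_tool", "payload": {"plan": [[-0.3,0.3,0,0,0,0,60],[-0.6,0.5,0,0,0,0,60],[-0.75,0.5,0,0,0,0,60],[-0.75,0.5,0,0,0,0,60]]}}

```text
time: 2.5
tool_pos: [0.4617, 0.2478, 0.2524]
ee_rot: [-3.141, 0.001, 1.569]
wrist_force: [0.6, -0.1, 0.4]
width: 0.0601
finger_force: 0.0
```

```bash
python3 - <<'E'
from h import *
o=robot.get_obs();print(o['time'],o['tool_pos'],o['ee_rot'])
c=pose('wrist');snap('wrist','w1.png')
print(-c[2].T@c[3],c[2].T[:,2])
for n in ('shorting_clip',): print([(np.round(q['extent']),round(q['conf'],2)) for q in robot.find_in(n,'wrist')])
print(proj([[.48,.249,.08],[.48,.249,.0]],c))
E
```

```text
2.5 [0.46166836 0.24776569 0.25236187] [-3.14126299e+00  1.10601737e-03  1.56938457e+00]
[0.46256887 0.31971814 0.41473398] [-3.89447913e-04 -2.47808254e-01 -9.68809020e-01]
[(array([214., 176.,  44.,  48.]), 0.88), (array([330., 174.,  21.,  42.]), 0.8), (array([255., 125.,  39.,  42.]), 0.67), (array([278., 216.,  42.,  44.]), 0.58), (array([339., 256.,  37.,  52.]), 0.57), (array([389., 359.,  38.,  11.]), 0.17)]
[[331.17439454 185.6406732 ]
 [328.25011765 173.50756906]]
```

View pics/w1.png

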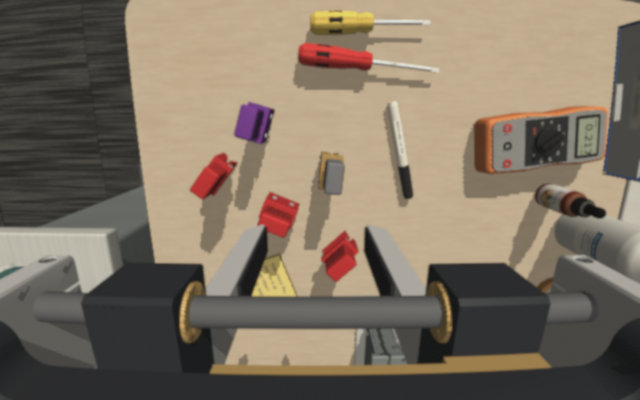

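The wrist view shows the grey clip at (333,174), nearly square to the jaws. I'll measure its grip block's top face in an enlarged crop.

```bash
python3 - <<'E'
from h import *
b=cv2.imread('pics/w1.png')
cv2.imwrite('pics/c2.png',cv2.resize(b[140:210,300:370],None,fx=8,fy=8,interpolation=cv2.INTER_CUBIC))
E
```

```text
(no output)
```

View pics/c2.png

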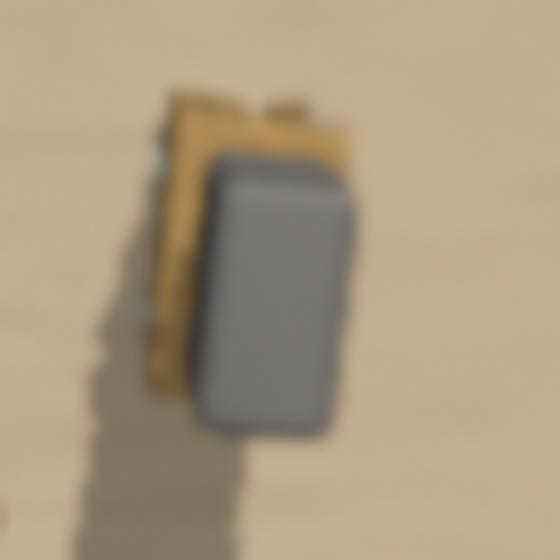

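```bash
python3 - <<'E'
from h import *
c=pose('wrist')
q=np.array([(222,182),(355,200),(330,436),(198,430)])/8+[300,140]-.5
P=np.array([onz(u,.08,c) for u in q]);print(P)
m=P.mean(0);d=(P[0]+P[1]-P[2]-P[3]);e=(P[1]+P[2]-P[0]-P[3])
print(m,np.linalg.norm(d)/2,np.linalg.norm(e)/2,'tilt of long axis from +y toward +x deg',np.degrees(np.arctan2(d[0],d[1])),np.degrees(np.arctan2(e[1],e[0])))
E
```

```text
[[0.47449142 0.27811862 0.08      ]
 [0.49270977 0.27568322 0.08      ]
 [0.48997151 0.24250844 0.08      ]
 [0.47148743 0.24335218 0.08      ]]
[0.48216503 0.25991561 0.08      ] 0.034091726938805675 0.018424312870301884 tilt of long axis from +y toward +x deg 4.8310269822606475 -5.105467036095748
```

Request:
{"api": "servo_tool", "payload": {"plan": [[0.12,0.2,0.3,0,0,0.055,60],[0.12,0.205,0.6,0,0,0.055,60],[0.12,0.205,0.9,0,0,0.055,60],[0.12,0.205,1,0,0,0.055,60],[0.12,0.205,1,0,0,0.055,60]]}}

```text
time: 3.02
tool_pos: [0.4786, 0.2628, 0.1488]
ee_rot: [-3.135, 0.003, 1.488]
wrist_force: [0.4, 0.1, -0.3]
width: 0.0602
finger_force: 0.0
```

```bash
python3 - <<'E'
from h import *
o=robot.get_obs();print(o['time'],o['tool_pos'],o['ee_rot'])
c=pose('wrist');b=snap('wrist')[:,:,::-1]
u=proj([[.482,.26,.08]],c)[0];print(u)
x,y=int(u[0]),int(u[1]);x0,y0=x-60,max(y-60,0)
print(x0,y0);cv2.imwrite('pics/c3.png',cv2.resize(b[y0:y0+120,x0:x0+120],None,fx=4,fy=4,interpolation=cv2.INTER_CUBIC))
E
```

```text
3.0167 [0.47862525 0.26279302 0.1488146 ] [-3.13477120e+00  3.02164745e-03  1.48783568e+00]
[319.57091952 217.4305897 ]
259 157
```

View pics/c3.png

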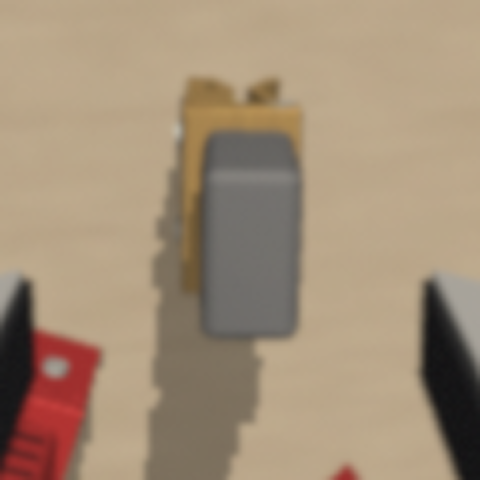

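```bash
python3 - <<'E'
from h import *
c=pose('wrist');f=lambda x,y,z:onz((259+x/4,157+y/4),z,c)
print('block',[f(x,y,.08) for x,y in((205,172),(300,170),(298,335),(203,335))],'red',f(100,350,.08),f(35,332,.08))
o=robot.get_obs();print(o['tool_pos'],o['ee_rot'])
E
```

```text
block [array([0.47760187, 0.2744918 , 0.08      ]), array([0.49622866, 0.273344  , 0.08      ]), array([0.49345378, 0.23875921, 0.08      ]), array([0.47418025, 0.24036942, 0.08      ])] red [0.45289725 0.23881757 0.08      ] [0.44010384 0.24380797 0.08      ]
[0.4801005  0.26314904 0.15164774] [-3.13916830e+00  8.53071738e-04  1.48736437e+00]
```

Block centre is about (0.484, 0.258), aligned with the jaws. I'll narrow the fingers to clear the red neighbour, then descend and grasp.

Request:
{"api": "servo_tool", "payload": {"plan": [[0,0.03,0.1,0,0,0,40],[-0.01,0.03,0.2,0,0,0,40],[-0.01,0.03,0.2,0,0,0,40],[-0.01,0.03,0.45,0,0,0,40],[-0.01,0.03,0.7,0,0,0,40],[-0.01,0.03,0.85,0,0,0,40],[-0.01,0.03,0.92,0,0,0,40],[-0.01,0.03,0.92,0,0,0,40]]}}

```text
time: 3.73
tool_pos: [0.4832, 0.2606, 0.059]
ee_rot: [-3.139, 0.001, 1.485]
wrist_force: [-0.7, -0.3, -0.3]
width: 0.0401
finger_force: 0.0
```

Request:
{"api": "servo_tool", "payload": {"plan": [[0,0,0,0,0,0,10],[0,0,0,0,0,0,10],[0,0,0,0,0,0,10],[0,0,0,0,0,0,10],[0,0,0,0,0,0,10],[0,0,0,0,0,0,10]]}}

```text
time: 4.23
tool_pos: [0.4848, 0.2616, 0.0622]
ee_rot: [3.14, -0.001, 1.485]
wrist_force: [-1.5, 0.0, 5.7]
width: 0.0199
finger_force: 30.0
```

Request:
{"api": "servo_tool", "payload": {"plan": [[0,0,-0.2,0,0,0,10],[0,0,-0.5,0,0,0,10],[0,0,-0.9,0,0,0,10],[0,0,-1,0,0,0,10],[0,0,-1,0,0,0,10],[0,0,-1,0,0,0,10]]}}

```text
time: 4.73
tool_pos: [0.4842, 0.2611, 0.1602]
ee_rot: [3.141, -0.0, 1.485]
wrist_force: [1.1, -0.8, -1.8]
width: 0.0199
finger_force: 30.0
```

Clip held (20 mm wide, 30 N). Next I carry it across the front at a safe height, to a spot just right of the terminals.

Request:
{"api": "servo_tool", "payload": {"plan": [[-0.3,0,-0.2,0,0,-0.034,10],[-0.6,0,-0.45,0,0,-0.034,10],[-0.9,0,-0.65,0,0,-0.034,10],[-1,0,-0.7,0,0,-0.034,10]]}}

```text
time: 5.07
tool_pos: [0.4758, 0.1586, 0.2312]
ee_rot: [3.14, 0.002, 1.536]
wrist_force: [0.2, 0.5, -0.4]
width: 0.0196
finger_force: 30.0
```

Request:
{"api": "servo_tool", "payload": {"plan": [[-0.35,0,0,0,0,0,10],[-0.7,0,0,0,0,0,10],[-1,0,0,0,0,0,10]]}}

```text
time: 5.32
tool_pos: [0.4712, 0.0602, 0.2273]
ee_rot: [-3.137, 0.0, 1.539]
wrist_force: [-0.9, -0.2, -1.7]
width: 0.0197
finger_force: 30.0
```

Request:
{"api": "servo_tool", "payload": {"plan": [[-0.35,0,0,0,0,0,10],[-0.7,0,0,0,0,0,10],[-1,0,0,0,0,0,10]]}}

```text
time: 5.57
tool_pos: [0.4679, -0.0398, 0.227]
ee_rot: [-3.136, -0.001, 1.538]
wrist_force: [0.9, 0.4, 0.2]
width: 0.0193
finger_force: 30.0
```

Request:
{"api": "servo_tool", "payload": {"plan": [[-0.35,0,0,0,0,0,10],[-0.7,0,0,0,0,0,10],[-1,0,0,0,0,0,10]]}}

```text
time: 5.82
tool_pos: [0.4647, -0.1397, 0.2269]
ee_rot: [-3.137, -0.002, 1.538]
wrist_force: [1.0, 0.1, -1.1]
width: 0.0195
finger_force: 30.0
```

Request:
{"api": "servo_tool", "payload": {"plan": [[-0.35,0.3,0,0,0,0,10],[-0.7,0.6,0,0,0,0,10],[-1,0.9,0,0,0,0,10],[-1,1,0,0,0,0,10],[-1,1,0,0,0,0,10],[-1,1,0,0,0,0,10]]}}

```text
time: 6.32
tool_pos: [0.5621, -0.2411, 0.2261]
ee_rot: [-3.135, -0.004, 1.538]
wrist_force: [-0.5, 0.4, -0.9]
width: 0.0197
finger_force: 30.0
```

```bash
python3 - <<'E'
from h import *
robot.snapshot('top')
o=robot.get_obs();print(o['time'],o['tool_pos'],o['ee_rot'],o['width'])
c=pose('wrist');snap('wrist','w2.png')
print(proj([[.6065,-.222,.025],[.6065,-.222,.06]],c))
E
```

```text
6.3667 [ 0.56177207 -0.24052564  0.22739973] [-3.13663753e+00 -3.02216929e-03  1.53897094e+00] 0.0198803401761913
[[352.50972793 165.82945495]
 [356.15275627 170.36382855]]
```

View pics/w2.png

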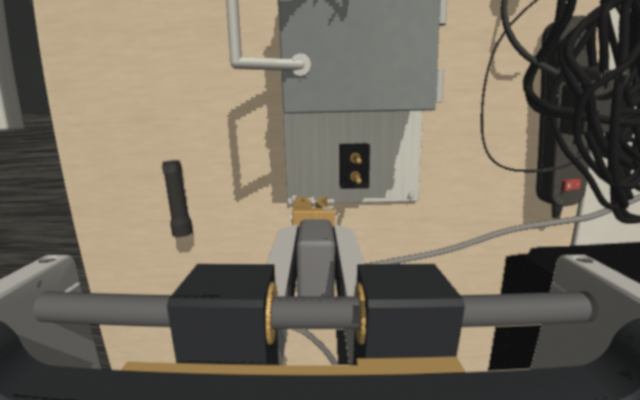

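The wrist view shows the terminal block at (354,166), with pin tops at about (355,158) and (355,177). The held clip's jaws are at about (313,202). I'll enlarge the crop.

```bash
python3 - <<'E'
from h import *
b=cv2.imread('pics/w2.png')
cv2.imwrite('pics/c4.png',cv2.resize(b[135:225,280:430],None,fx=5,fy=5,interpolation=cv2.INTER_CUBIC))
E
```

```text
(no output)
```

View pics/c4.png

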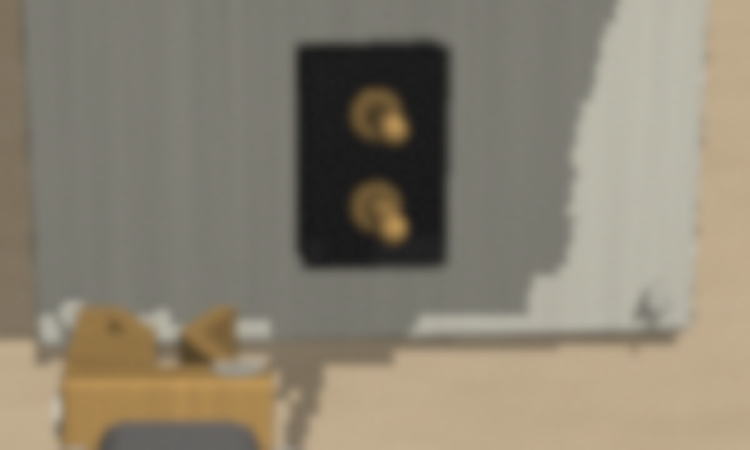

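```bash
python3 - <<'E'
from h import *
o=robot.get_obs();print(o['tool_pos'],o['ee_rot'])
c=pose('wrist');f=lambda x,y,z:onz((280+x/5-.4,135+y/5-.4),z,c)
for p in((398,126),(396,230)):print('pin',f(*p,.0585))
for p in((375,114),(376,207)):print('base',f(*p,.025))
B=np.array([f(*p,.025) for p in((297,45),(448,42),(445,265),(300,268))]);print(B,B.mean(0))
b=(B[0]+B[1]-B[2]-B[3]);print('yaw',np.degrees(np.arctan2(-b[0],b[1])))
# clip foot expectation: at TCP z-.0605, ends y+22
from scipy.spatial.transform import Rotation as Ro
R=Ro.from_euler('xyz',o['ee_rot']).as_matrix();
dy=-.004
for n,(x,y,z) in dict(headL=(-15,22,40),headR=(12,22,40),headLb=(-15,22,32),footL=(-8.5,22,0),footR=(6,22,0),thrL=(-3,22,15),thrR=(0,22,15)).items():
    # tool y=+world x, tool x=+world y, tool z down
    P=o['tool_pos']+R@np.array([y/1000+dy,x/1000,.0615-z/1000]);u=proj([P],c)[0];print(n,(u-[280,135]+.4)*5)
E
```

```text
[ 0.56174037 -0.24030025  0.22858478] [-3.13833079e+00 -2.07896272e-03  1.53936837e+00]
pin [ 0.61039985 -0.21091919  0.0585    ]
pin [ 0.60999328 -0.23381279  0.0585    ]
base [ 0.60946744 -0.21212883  0.025     ]
base [ 0.60965983 -0.23455828  0.025     ]
[[ 0.59114923 -0.19533771  0.025     ]
 [ 0.62673524 -0.19566396  0.025     ]
 [ 0.62647291 -0.24937876  0.025     ]
 [ 0.59112858 -0.24904354  0.025     ]] [ 0.60887149 -0.22235599  0.025     ]
yaw -0.1509365004976388
headL [ 52.20719774 374.56349263]
headR [269.03350879 374.47482661]
headLb [ 57.10351703 357.22277546]
footL [116.81715939 299.49622038]
footR [213.69231392 299.45162903]
thrL [151.89367713 324.46714041]
thrR [173.28848542 324.45757712]
```

Pin line is at about (0.610, -0.2225); block and pin spacing match the given sizes. Next I move above the pins.

Request:
{"api": "servo_tool", "payload": {"plan": [[0.12,0.25,0,0,0,-0.014,10],[0.233,0.469,0,0,0,-0.014,10],[0.233,0.469,0.1,0,0,-0.014,10],[0.233,0.469,0.4,0,0,-0.014,10],[0.233,0.469,0.7,0,0,-0.014,10],[0.233,0.469,0.8,0,0,-0.014,10],[0.233,0.469,0.83,0,0,-0.014,10],[0.233,0.469,0.83,0,0,-0.014,10]]}}

```text
time: 7.08
tool_pos: [0.6093, -0.2191, 0.147]
ee_rot: [-3.14, -0.001, 1.561]
wrist_force: [0.8, -0.2, -1.4]
width: 0.0198
finger_force: 30.0
```

```bash
python3 - <<'E'
from h import *
robot.snapshot('top')
o=robot.get_obs();print(o['time'],o['tool_pos'],o['ee_rot'],o['width'])
c=pose('wrist');b=snap('wrist')[:,:,::-1]
cv2.imwrite('pics/c5.png',cv2.resize(b[150:270,265:385],None,fx=5,fy=5,interpolation=cv2.INTER_CUBIC))
print((proj([[.61,-.2115,.06],[.61,-.2335,.06],[.61,-.2115,.025],[.592,-.1954,.025],[.6265,-.1954,.025]],c)-[265,150]+.4)*5)
from scipy.spatial.transform import Rotation as Ro
R=Ro.from_euler('xyz',o['ee_rot']).as_matrix()
for n,(x,y,z) in dict(headL=(-15,22,40),headR=(12,22,40),footL=(-8.5,22,0),footR=(6,22,0)).items():
    P=o['tool_pos']+R@np.array([y/1000-.004,x/1000,.0615-z/1000]);u=proj([P],c)[0];print(n,(u-[265,150]+.4)*5)
E
```

```text
7.1333 [ 0.61027175 -0.21968624  0.14880348] [3.14023380e+00 5.76816498e-04 1.56068929e+00] 0.019857335009254413
[[246.27384666 242.88702545]
 [247.77264011 366.85047957]
 [246.83984463 197.72670745]
 [150.11945659 115.15085643]
 [333.62168744 113.18343485]]
headL [127.11592763 299.42619804]
headR [343.94863034 299.3389404 ]
footL [191.74685125 224.37785914]
footR [288.62438953 224.33380162]
```

View pics/c5.png

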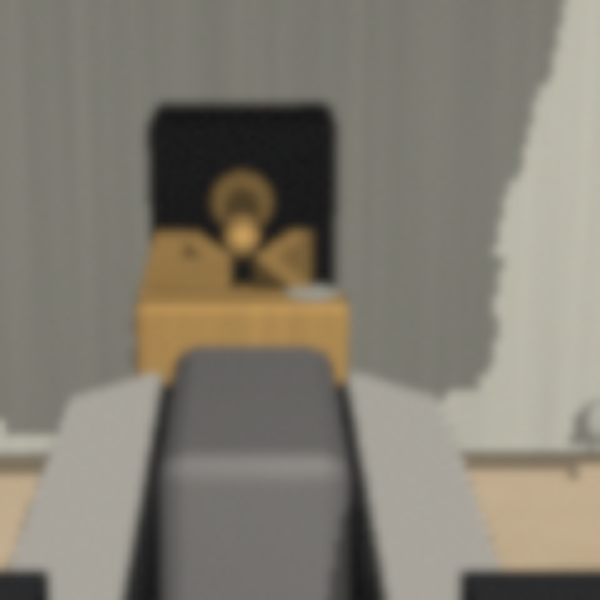

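The pin at (242,235) lies in the mouth. By direct comparison the clip needs about -1.5 mm in x and +1.5 mm in y. I'll correct that and push down gently.

Request:
{"api": "servo_tool", "payload": {"plan": [[0.015,-0.015,0,0,0,0,10],[0.015,-0.015,0.1,0,0,0,10],[0.015,-0.015,0.2,0,0,0,10],[0.015,-0.015,0.27,0,0,0,10],[0.015,-0.015,0.32,0,0,0,10],[0.015,-0.015,0.36,0,0,0,10],[0.015,-0.015,0.4,0,0,0,10],[0.015,-0.015,0.4,0,0,0,10]]}}

```text
time: 7.85
tool_pos: [0.609, -0.2183, 0.1069]
ee_rot: [3.141, -0.0, 1.561]
wrist_force: [0.1, -0.4, -0.2]
width: 0.02
finger_force: 30.0
```

```bash
python3 - <<'E'
from h import *
o=robot.get_obs();print(o['time'],o['tool_pos'],o['ee_rot'],o['width'],o['wrist_force'],o['wrist_torque'])
E
```

```text
7.85 [ 0.60902727 -0.21826346  0.10689938] [ 3.14135513e+00 -1.07456020e-04  1.56059384e+00] 0.020012972884162157 [ 0.07458922 -0.35172076 -0.19487787] [-0.05296981 -0.28963333  0.00973257]
```

Request:
{"api": "servo_tool", "payload": {"plan": [[0,0,0.03,0,0,0,10],[0,0,0.06,0,0,0,10],[0,0,0.09,0,0,0,10],[0,0,0.12,0,0,0,10],[0,0,0.14,0,0,0,10],[0,0,0.16,0,0,0,10],[0,0,0.16,0,0,0,10]]}}

```text
time: 8.43
tool_pos: [0.6085, -0.2183, 0.0907]
ee_rot: [-3.141, -0.0, 1.56]
wrist_force: [-1.1, -1.0, -0.2]
width: 0.0193
finger_force: 30.0
```

Request:
{"api": "servo_tool", "payload": {"plan": [[0,0,0.015,0,0,0,10],[0,0,0.03,0,0,0,10],[0,0,0.03,0,0,0,10],[0,0,0.03,0,0,0,10]]}}

```text
time: 8.77
tool_pos: [0.6085, -0.2184, 0.0898]
ee_rot: [-3.141, 0.0, 1.56]
wrist_force: [-5.2, 0.4, 7.3]
width: 0.0197
finger_force: 30.0
```

```bash
python3 - <<'E'
from h import *
robot.snapshot('top')
o=robot.get_obs();print(o['time'],o['tool_pos'],o['ee_rot'],o['width'],o['wrist_force'],o['wrist_torque'])
b=snap('wrist')[:,:,::-1];s=snap('side')[:,:,::-1]
A=cv2.resize(b[150:270,265:385],(480,480),interpolation=cv2.INTER_CUBIC)
S=cv2.resize(s[200:280,330:410],None,fx=4,fy=4,interpolation=cv2.INTER_CUBIC)
cv2.imwrite('pics/c6.png',np.hstack([A,cv2.copyMakeBorder(S,0,160,0,0,0)]))
E
```

```text
8.8167 [ 0.60849514 -0.21833714  0.08980976] [-3.14126480e+00  3.04192312e-04  1.56052469e+00] 0.020107696539927118 [-3.4143347   0.23204028  6.35245415] [-0.01204874  0.95180703  0.00527158]
```

View pics/c6.png

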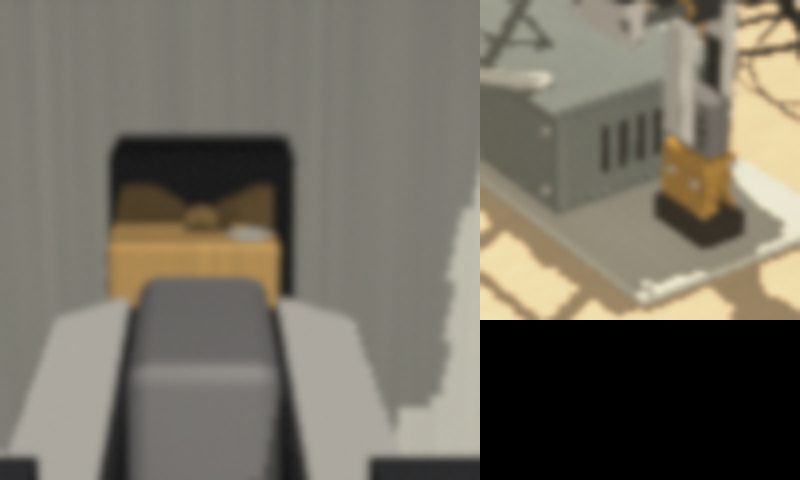

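The clip sits over both pins, its foot just above the black block, and it looks home. I'll press harder to check that it bottoms out.

Request:
{"api": "servo_tool", "payload": {"plan": [[0,0,0.015,0,0,0,10],[0,0,0.03,0,0,0,10],[0,0,0.03,0,0,0,10],[0,0,0.03,0,0,0,10]]}}

```text
time: 9.25
tool_pos: [0.6085, -0.2184, 0.0896]
ee_rot: [3.141, 0.001, 1.561]
wrist_force: [-7.0, 1.3, 14.4]
width: 0.0199
finger_force: 30.0
```

It's firmly bottomed: 14 N with only 0.2 mm of travel. Releasing and rising straight up.

Request:
{"api": "servo_tool", "payload": {"plan": [[0,-0.01,-0.03,0,0,0,10],[0,-0.01,-0.04,0,0,0,30],[0,-0.01,-0.04,0,0,0,45],[0,-0.01,-0.04,0,0,0,45],[0,-0.01,-0.04,0,0,0,45],[0,-0.01,-0.2,0,0,0,45],[0,-0.01,-0.5,0,0,0,45],[0,-0.01,-0.9,0,0,0,45],[0,-0.01,-1,0,0,0,45],[0,-0.01,-1,0,0,0,45]]}}

```text
time: 10.08
tool_pos: [0.6101, -0.2191, 0.1906]
ee_rot: [3.133, 0.004, 1.561]
wrist_force: [0.3, -0.3, -0.5]
width: 0.0453
finger_force: 0.0
```

```bash
python3 - <<'E'
from h import *
robot.snapshot('top')
o=robot.get_obs();print(o['time'],o['tool_pos'],o['ee_rot'],o['width'],o['wrist_force'])
cw=pose('wrist');b=snap('wrist')[:,:,::-1];s=snap('side')[:,:,::-1];c=pose('side')
from scipy.spatial.transform import Rotation as Ro
print(o['tool_pos'])
A=cv2.resize(b[100:300,240:400],None,fx=2.4,fy=2.4,interpolation=cv2.INTER_CUBIC)
S=cv2.resize(s[140:280,305:405],(400,560),interpolation=cv2.INTER_CUBIC)
cv2.imwrite('pics/c7.png',np.hstack([A,cv2.resize(S[:],(343,480))]))
for n,P in dict(foot=(.609,-.222,.028),top=(.609,-.222,.108)).items(): print(n,(proj([P],c)[0]-[305,140])*3.43,(proj([P],cw)[0]-[240,100])*2.4)
E
```

```text
10.1333 [ 0.6088328  -0.21861939  0.18721627] [3.13765504e+00 1.53465362e-03 1.56061398e+00] 0.04543645135291244 [ 0.8181619   0.82069746 -0.60271395]
[ 0.6088328  -0.21861939  0.18721627]
foot [269.68105229 372.82594531] [178.10109557 221.65417407]
top [273.04332287 281.61729018] [178.24561075 275.04336139]
```

View pics/c7.png

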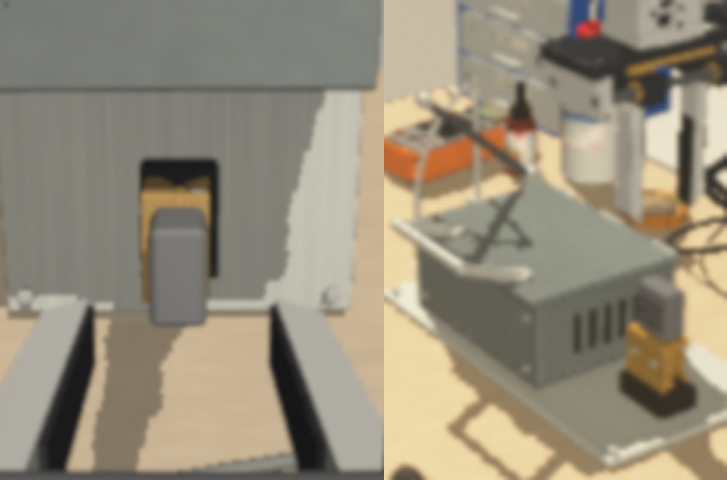

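The clip stands upright and seated on both pins: its top shows at crop row 277, against 281 predicted. I've now used up the picture budget, so the rest is numeric. I'll measure the bar, the box frame and the pointer angle from the earlier images plus darkness profiles.

```bash
cat > fit.py <<'E'
from h import *
def prof(gray,c,hx,y0,ths,z0=.084,yaw=0.,rr=(.05,.135),off=(0,)):
    r=np.linspace(*rr,60);out=[]
    for th in ths:
        P=np.stack([hx-r*np.cos(th),np.full_like(r,y0),z0+r*np.sin(th)],1)
        u=proj(P,c).astype(np.float32)
        out.append(cv2.remap(gray,u[:,0][None],u[:,1][None],cv2.INTER_LINEAR).mean())
    return np.array(out)
E
python3 - <<'E'
from fit import *
t=cv2.imread('pics/t0.png');s=cv2.imread('pics/s0.png');ct=pose('top');cs=pose('side')
print('bar',onz((336.3,218.4),.11,ct),onz((380,218.4),.11,ct))
# lid corners z=.088 from c1
for x,y in((398,38),(637,38),(640,222),(398,228)):print('lid',onz(((x-320)/3.2+295,y/3.2+135),.088,ct))
o,d=ray((315.8,168.3),cs);P=o+d*(.047-o[1])/d[1];print('tip',P)
ths=np.arange(.4,1.0,.02)
for hx in(.676,.68):
  for y0 in (.044,.047,.05):
    gs=cv2.cvtColor(s,6).astype(np.float32)
    p=prof(gs,cs,hx,y0,ths);q=prof(cv2.cvtColor(t,6).astype(np.float32),ct,hx,y0,ths);i=p.argmin();print(hx,y0,'side',ths[i],p[i],'top',ths[q.argmin()],q.min())
    if y0==.047: print(np.round(p),np.round(q))
E
```

```text
bar [ 0.49952575 -0.01671606  0.11      ] [ 0.49864049 -0.11793564  0.11      ]
lid [0.67834101 0.02111749 0.088     ]
lid [ 0.67623244 -0.16089232  0.088     ]
lid [ 0.53450972 -0.15774607  0.088     ]
lid [0.53165548 0.02240162 0.088     ]
tip [0.56863184 0.047      0.18439682]
0.676 0.044 side 0.7400000000000003 78.70509 top 0.9800000000000005 90.22342
0.676 0.047 side 0.7600000000000003 79.906006 top 0.7600000000000003 89.50606
[118. 121. 122. 124. 123. 123. 123. 124. 123. 119. 112. 108. 107. 107.
 106. 100.  90.  81.  80.  88. 101. 115. 126. 134. 137. 139. 142. 143.
 140. 136.] [119. 118. 117. 115. 114. 112. 111. 109. 107. 105. 103. 100.  99.  97.
  96.  94.  92.  90.  90.  90.  90.  90.  90.  91.  93.  95.  97.  98.
  99. 100.]
0.676 0.05 side 0.7600000000000003 81.18486 top 0.8400000000000004 105.90078
0.68 0.044 side 0.7200000000000003 75.17173 top 0.9800000000000005 86.40862
0.68 0.047 side 0.7200000000000003 76.375175 top 0.7800000000000004 89.51894
[119. 121. 122. 122. 122. 122. 123. 123. 119. 113. 106. 104. 102.  99.
  93.  84.  76.  78.  88. 103. 118. 129. 136. 138. 140. 142. 142. 138.
 134. 132.] [116. 114. 113. 111. 110. 108. 106. 104. 102. 101.  99.  98.  96.  95.
  93.  91.  90.  90.  90.  90.  90.  90.  91.  93.  94.  95.  96.  96.
  96.  95.]
0.68 0.05 side 0.7200000000000003 77.97982 top 0.8000000000000004 105.86299
```

Measurements agree: bar centre (0.499, -0.067, 0.11), 101 mm long, and hinge x about 0.680. The pointer is at about 0.73. Moving above the bar.

Request:
{"api": "servo_tool", "payload": {"plan": [[0.3,-0.3,-0.1,0,0,0,45],[0.6,-0.6,-0.2,0,0,0,45],[0.9,-0.9,-0.2,0,0,0,45],[1,-1,-0.2,0,0,0,45]]}}

```text
time: 10.57
tool_pos: [0.5053, -0.1142, 0.2029]
ee_rot: [-3.136, -0.003, 1.562]
wrist_force: [0.4, -0.4, -0.1]
width: 0.0448
finger_force: 0.0
```

Request:
{"api": "servo_tool", "payload": {"plan": [[0.3,-0.1,0,0,0,0,45],[0.5,-0.1,0,0,0,0,45],[0.52,-0.1,0,0,0,0,45],[0.52,-0.1,0,0,0,0,45]]}}

```text
time: 10.9
tool_pos: [0.4983, -0.0642, 0.2032]
ee_rot: [-3.138, -0.001, 1.563]
wrist_force: [0.4, -0.5, 0.2]
width: 0.0448
finger_force: 0.0
```

```bash
python3 - <<'E'
from fit import *
robot.snapshot('top')
o=robot.get_obs();print(o['time'],o['tool_pos'],o['ee_rot'],o['wrist_force'])
im=snap('wrist','w8.png');c=pose('wrist');snap('side','s8.png')
print(robot.get_obs()['tool_pos'])
print('cam',-c[2].T@c[3])
for n in('lid_bar','pointer','pointer_tip','lid'):print(n,[(np.round(q['extent'],1),round(q['conf'],2)) for q in robot.find_in(n,'wrist')[:3]])
print(proj([[.499,-.017,.11],[.499,-.117,.11],[.57,.047,.182]],c))
g=cv2.cvtColor(im,7).astype(np.float32);ths=np.arange(.5,.96,.02)
for hx in(.678,.681):
  for y0 in(.042,.044,.046,.048,.05):
    q=prof(g,c,hx,y0,ths,rr=(.1,.146));print(hx,y0,ths[q.argmin()],q.min().round())
# bar x: brightness profile across x
for y in(-.03,-.05):
  xs=np.arange(.48,.52,.002);u=proj([[x,y,.11] for x in xs],c).astype(np.float32)
  print(np.round(cv2.remap(g,u[:,0][None],u[:,1][None],1)[0]))
E
```

```text
10.95 [ 0.49873097 -0.06509821  0.20349465] [-3.13831948e+00 -1.13336565e-04  1.56139803e+00] [-0.97366597 -0.9355331   0.06003606]
[ 0.49921499 -0.06594847  0.2041501 ]
cam [0.50093764 0.00610238 0.36624865]
lid_bar [(array([412.3, 186.2, 213.9, 200.6]), 0.93)]
pointer [(array([478.9,  59.5, 103.7,  55.4]), 0.59)]
pointer_tip [(array([478.9,  57.5, 106.4,  61.3]), 0.72)]
lid [(array([411.8, 186.9, 205.5, 206.6]), 0.88)]
[[314.0927475  149.29817707]
 [315.40426445 260.44883887]
 [438.4919123   45.76091523]]
0.678 0.042 0.7800000000000002 38.0
0.678 0.044 0.7400000000000002 59.0
0.678 0.046 0.6800000000000002 72.0
0.678 0.048 0.6400000000000001 80.0
0.678 0.05 0.9200000000000004 96.0
0.681 0.042 0.7600000000000002 37.0
0.681 0.044 0.7200000000000002 53.0
0.681 0.046 0.6800000000000002 70.0
0.681 0.048 0.6200000000000001 77.0
0.681 0.05 0.5800000000000001 94.0
[169. 169. 170. 171. 171. 171. 167. 128. 148. 167. 168. 153. 159. 174.
 173. 174. 174. 174. 162. 114. 117.]
[171. 171. 172. 171. 171. 171. 164. 127. 149. 167. 168. 152. 159. 171.
 172. 158. 121. 116. 115. 106. 117.]
```

```bash
cat > fp.py <<'E'
from fit import *
def joint(gw,cw,gs,cs,hx=.68):
    ths=np.arange(.55,.95,.01);best=[]
    for y0 in np.arange(.034,.054,.002):
        a=prof(gw,cw,hx,y0,ths,rr=(.06,.14));b=prof(gs,cs,hx,y0,ths,rr=(.06,.14))
        i=(a+b).argmin();best.append((round(y0,3),round(ths[i],2),round(a[i]),round(b[i]),'w',round(ths[a.argmin()],2),round(a.min()),'s',round(ths[b.argmin()],2),round(b.min())))
    for r in best:print(*r)
E
python3 - <<'E'
from fp import *
gw=cv2.imread('pics/w8.png',0).astype(np.float32);gs=cv2.imread('pics/s0.png',0).astype(np.float32);gs8=cv2.imread('pics/s8.png',0).astype(np.float32)
cw=pose('wrist');cs=pose('side')
joint(gw,cw,gs,cs);print('s8');joint(gw,cw,gs8,cs)
# tip end along line
for th,y0 in((.73,.042),(.75,.042),(.75,.044)):
  r=np.arange(.12,.18,.003);P=np.stack([.68-r*np.cos(th),np.full_like(r,y0),.084+r*np.sin(th)],1)
  for g,c in((gw,cw),(gs8,cs)):
    u=proj(P,c).astype(np.float32);print(np.round(cv2.remap(g,u[:,0][None],u[:,1][None],1)[0]))
E
```

```text
0.034 0.72 142 73 w 0.94 84 s 0.72 73
0.036 0.73 121 75 w 0.94 71 s 0.72 74
0.038 0.86 50 139 w 0.86 50 s 0.72 74
0.04 0.82 42 136 w 0.82 42 s 0.72 75
0.042 0.77 40 102 w 0.78 37 s 0.72 76
0.044 0.73 41 77 w 0.73 41 s 0.72 77
0.046 0.71 62 81 w 0.68 51 s 0.73 78
0.048 0.73 80 79 w 0.63 59 s 0.73 79
0.05 0.59 69 110 w 0.57 67 s 0.73 80
0.052 0.61 92 109 w 0.55 87 s 0.73 81
s8
0.034 0.94 84 139 w 0.94 84 s 0.72 90
0.036 0.88 74 126 w 0.94 71 s 0.72 91
0.038 0.86 50 120 w 0.86 50 s 0.72 91
0.04 0.82 42 117 w 0.82 42 s 0.72 92
0.042 0.77 40 108 w 0.78 37 s 0.73 93
0.044 0.73 41 94 w 0.73 41 s 0.73 94
0.046 0.71 62 99 w 0.68 51 s 0.73 95
0.048 0.62 61 113 w 0.63 59 s 0.73 96
0.05 0.58 67 113 w 0.57 67 s 0.73 97
0.052 0.6 93 112 w 0.55 87 s 0.73 99
[ 80. 121. 142. 140. 138. 143. 139. 116.  89.  72.  80.  89.  89. 151.
 121.  78.  80. 106. 147. 168.]
[ 50.  57.  67.  78.  90.  99. 108. 127. 141. 154. 163. 178. 183. 179.
 173. 177. 178. 179. 178. 175.]
[ 39.  41.  51.  63.  63.  63.  64.  73.  76.  81.  99. 121. 126. 107.
  83.  84.  74.  86. 131. 166.]
[ 49.  51.  63.  88. 116. 130. 143. 151. 163. 170. 183. 194. 203. 190.
 180. 178. 178. 178. 179. 177.]
[ 40.  40.  40.  40.  41.  49. 109. 145. 162. 170. 169. 152. 131. 105.
  74.  55.  61.  94. 170. 172.]
[ 50.  57.  75. 100. 121. 134. 145. 156. 164. 175. 189. 200. 197. 184.
 178. 178. 178. 179. 178. 176.]
```

The pointer is at about 0.73 rad (joint wrist and side fit). I'll narrow the fingers, descend and grip the bar.

Request:
{"api": "servo_tool", "payload": {"plan": [[0,0,0,0,0,0,26],[0,0,0.2,0,0,0,26],[0,0,0.5,0,0,0,26],[0,0,0.75,0,0,0,26],[0,0,0.9,0,0,0,26],[0,0,0.93,0,0,0,26],[0,0,0.93,0,0,0,26],[0,0,0.93,0,0,0,0],[0,0,0.93,0,0,0,0],[0,0,0.93,0,0,0,0],[0,0,0.93,0,0,0,0],[0,0,0.93,0,0,0,0]]}}

```text
time: 12.25
tool_pos: [0.4972, -0.0654, 0.1138]
ee_rot: [-3.137, 0.001, 1.56]
wrist_force: [-6.9, 0.4, 4.8]
width: 0.0087
finger_force: 30.0
```

```bash
python3 - <<'E'
from h import *
for i in range(3): robot.snapshot('top')
o=robot.get_obs();p=o['tool_pos'];print(p,o['ee_rot'],o['width'],o['finger_force'],o['wrist_force'])
# arc deltas relative to shut, in world
for th in np.arange(.1,.85,.1).tolist()+[.73]:
    u=.182*np.cos(th)-.026*np.sin(th);z=.182*np.sin(th)+.026*np.cos(th)
    print(round(th,2),'dx',round(.182-u,4),'dz',round(z-.026,4))
E
```

```text
[ 0.49717314 -0.06543865  0.11377879] [-3.13674362e+00  8.36882415e-04  1.56049202e+00] 0.009436269660502702 30.002260208129883 [-7.85281665 -1.01134352  4.41496787]
0.1 dx 0.0035 dz 0.018
0.2 dx 0.0088 dz 0.0356
0.3 dx 0.0158 dz 0.0526
0.4 dx 0.0245 dz 0.0688
0.5 dx 0.0347 dz 0.0841
0.6 dx 0.0465 dz 0.0982
0.7 dx 0.0595 dz 0.1111
0.8 dx 0.0739 dz 0.1227
0.73 dx 0.0637 dz 0.1147
```

Bar gripped. Raising along the lid's arc to about 0.6 first.

Request:
{"api": "servo_tool", "payload": {"plan": [[0,0.015,-0.09,0,0,0,0],[0,0.035,-0.18,0,0,0,0],[0,0.06,-0.27,0,0,0,0],[0,0.09,-0.36,0,0,0,0],[0,0.12,-0.44,0,0,0,0],[0,0.158,-0.526,0,0,0,0],[0,0.21,-0.624,0,0,0,0],[0,0.264,-0.719,0,0,0,0],[0,0.326,-0.81,0,0,0,0],[0,0.392,-0.898,0,0,0,0],[0,0.465,-0.982,0,0,0,0],[0,0.465,-0.982,0,0,0,0]]}}

```text
time: 13.4
tool_pos: [0.5426, -0.0658, 0.214]
ee_rot: [-3.134, 0.001, 1.56]
wrist_force: [-15.2, 0.3, 6.2]
width: 0.009
finger_force: 30.0
```

```bash
cat > lid.py <<'E'
from fp import *
from scipy.optimize import brentq
for i in range(3): robot.snapshot('top')
o=robot.get_obs();p=o['tool_pos'];print(o['time'],p,o['width'],o['finger_force'],o['wrist_force'])
dx,dz=p[0]-.4972,p[2]-.1138
# angle of bar vector
a=np.arctan2(.026+dz,.182-dx)-np.arctan2(.026,.182);print('lid angle by TCP',a,'radius',np.hypot(.026+dz,.182-dx),'nominal',np.hypot(.182,.026))
E
python3 lid.py
```

```text
13.55 [ 0.54148196 -0.06573277  0.21262082] 0.008933177299744558 30.00008225440979 [-15.50084838  -0.0893952    6.13708381]
lid angle by TCP 0.5944155802957136 radius 0.1858668706031413 nominal 0.18384776310850234
```

Force breakdown: the lid spring's about 6 N tangential, plus about 15 N of unneeded radial push. I'll relieve that while continuing to about 0.73.

Request:
{"api": "servo_tool", "payload": {"plan": [[0,0,-0.06,0,0,0,0],[0,0.04,-0.1,0,0,0,0],[0,0.08,-0.14,0,0,0,0],[0,0.11,-0.175,0,0,0,0],[0,0.14,-0.207,0,0,0,0],[0,0.14,-0.207,0,0,0,0],[0,0.14,-0.207,0,0,0,0]]}}

```text
time: 14.13
tool_pos: [0.5597, -0.0659, 0.2316]
ee_rot: [-3.141, 0.0, 1.561]
wrist_force: [-5.6, -0.2, -3.5]
width: 0.0087
finger_force: 30.0
```

```bash
cat >> lid.py <<'E'
im=cv2.cvtColor(snap('side','s9.png'),7).astype(np.float32);c=pose('side')
w=cv2.cvtColor(snap('wrist','w9.png'),7).astype(np.float32);cw=pose('wrist')
joint(w,cw,im,c)
# lid right edge/surface: edge-gradient between lines just above & below the lid's right edge top (y=-.160) in side view
ths=np.arange(.5,.95,.01)
def ln(th,v,y,g,cc,rr=(.03,.14)):
    r=np.linspace(*rr,60);P=np.stack([.68-r*np.cos(th)-v*np.sin(th)*1,np.full_like(r,y),.084+r*np.sin(th)-0+v*np.cos(th)],1)
    # lid normal (up) at angle th is (+sin th? ) -> for front edge raised, normal tilts to hinge side
    P[:,0]=.68-r*np.cos(th)+v*np.sin(th)
    u=proj(P,cc).astype(np.float32);return cv2.remap(g,u[:,0][None],u[:,1][None],1).mean()
print('lid right-edge profile',[(round(t,2),int(ln(t,0,-.160,im,c))) for t in ths[::2]])
E
python3 lid.py
```

```text
14.2833 [ 0.55955178 -0.06586205  0.23146525] 0.009592296986779098 29.99750107526779 [-4.70503484 -0.65933466 -3.34745634]
lid angle by TCP 0.7344602455823666 radius 0.18696363495662158 nominal 0.18384776310850234
0.034 0.71 174 84 w 0.94 156 s 0.71 84
0.036 0.71 173 84 w 0.94 139 s 0.71 84
0.038 0.94 88 134 w 0.94 88 s 0.71 85
0.04 0.94 59 134 w 0.93 59 s 0.71 86
0.042 0.83 58 143 w 0.84 57 s 0.71 87
0.044 0.74 51 96 w 0.75 48 s 0.72 88
0.046 0.71 61 90 w 0.68 57 s 0.72 89
0.048 0.72 75 90 w 0.59 66 s 0.72 90
0.05 0.6 85 113 w 0.55 77 s 0.72 92
0.052 0.59 100 115 w 0.55 93 s 0.72 93
lid right-edge profile [(np.float64(0.5), 85), (np.float64(0.52), 85), (np.float64(0.54), 84), (np.float64(0.56), 84), (np.float64(0.58), 82), (np.float64(0.6), 80), (np.float64(0.62), 76), (np.float64(0.64), 74), (np.float64(0.66), 75), (np.float64(0.68), 81), (np.float64(0.7), 90), (np.float64(0.72), 97), (np.float64(0.74), 103), (np.float64(0.76), 110), (np.float64(0.78), 116), (np.float64(0.8), 120), (np.float64(0.82), 122), (np.float64(0.84), 125), (np.float64(0.86), 128), (np.float64(0.88), 131), (np.float64(0.9), 134), (np.float64(0.92), 135), (np.float64(0.94), 135)]
```

```bash
python3 - <<'E'
from fp import *
c=pose('side')
def pr(fn,th,rs,y):
    g=cv2.imread(fn,0).astype(np.float32);v=np.arange(-.016,.0181,.002)
    for r0 in rs:
        acc=[]
        for vv in v:
            r=np.linspace(r0-.012,r0+.012,15);P=np.stack([.68-r*np.cos(th)+vv*np.sin(th),np.full_like(r,y),.084+r*np.sin(th)+vv*np.cos(th)],1)
            u=proj(P,c).astype(np.float32);acc.append(cv2.remap(g,u[:,0][None],u[:,1][None],1).mean())
        print(fn,th,r0,np.round(acc).astype(int))
print((np.arange(-.016,.0181,.002)*1e3).astype(int))
for y in(-.160,):
  pr('pics/s0.png',0,(.04,.07,.1,.13),y)
  pr('pics/s9.png',.73,(.04,.07,.1,.13),y)
# pointer, same way, at y=.047 (arm 8 mm high)
pr('pics/s0.png',.73,(.05,.08,.1,.13),.047);pr('pics/s9.png',.73,(.05,.08,.1,.13),.047)
g=cv2.imread('pics/s9.png');print([g[int(v),int(u)].tolist() for u,v in proj([[.68-r*np.cos(.73),-.1,.084+r*np.sin(.73)] for r in(.05,.1,.14)],c)])
E
```

```text
[-16 -14 -12 -10  -8  -6  -4  -2   0   2   4   5   8  10  12  13  16  18]
pics/s0.png 0 0.04 [ 90  90  90  90  90  90  93  99 107 117 127 133 136 136 136 136 137 137]
pics/s0.png 0 0.07 [ 91  92  92  91  91  91  92  96 102 112 122 129 132 133 134 134 135 135]
pics/s0.png 0 0.1 [ 92  93  93  93  92  92  93  95 101 110 120 128 131 132 132 132 132 132]
pics/s0.png 0 0.13 [ 94  93  93  93  92  92  92  95 101 110 120 127 130 131 131 131 131 130]
pics/s9.png 0.73 0.04 [ 86  86  86  85  83  82  85  93 100 105 110 113 114 112 111 109 108 108]
pics/s9.png 0.73 0.07 [ 86  86  83  78  73  74  82  92  97  98  97  96  97 102 112 123 129 133]
pics/s9.png 0.73 0.1 [ 85  83  79  72  69  73  83  92  99 105 111 115 117 117 118 121 125 129]
pics/s9.png 0.73 0.13 [ 80  74  68  65  66  74  85  95 104 119 137 154 166 175 181 185 186 187]
pics/s0.png 0.73 0.05 [119 116 114 112 110 105  94  82  75  78  89 101 112 121 127 134 139 141]
pics/s0.png 0.73 0.08 [113 114 115 116 114 108  96  82  74  77  87 100 110 117 122 125 125 122]
pics/s0.png 0.73 0.1 [102  92  84  79  75  72  69  66  66  68  74  87 106 126 139 143 146 150]
pics/s0.png 0.73 0.13 [128 138 146 151 150 140 120 103  99 114 140 167 183 189 188 182 174 169]
pics/s9.png 0.73 0.05 [124 121 119 117 115 109  97  83  73  73  81  94 107 119 128 137 144 147]
pics/s9.png 0.73 0.08 [118 119 120 121 119 112  99  86  80  84  91  99 108 120 131 137 138 133]
pics/s9.png 0.73 0.1 [106  96  88  81  77  74  73  77  88 102 113 121 129 138 149 154 154 150]
pics/s9.png 0.73 0.13 [134 144 152 158 157 147 128 113 112 128 152 176 191 196 195 189 179 171]
[[77, 87, 88], [71, 80, 81], [111, 126, 127]]
```

```bash
python3 - <<'E'
from fp import *
cw=pose('wrist');g=cv2.imread('pics/w9.png',0).astype(np.float32);th=.73
def pr(y,r,v,g=g):
    P=np.stack([.68-r*np.cos(th)+v*np.sin(th),np.full_like(r,y),.084+r*np.sin(th)+v*np.cos(th)],1);u=proj(P,cw).astype(np.float32)
    return np.round(cv2.remap(g,u[:,0][None],u[:,1][None],1)[0]).astype(int),u[[0,-1]].round().tolist()
r=np.arange(.13,.1641,.002);print((r*1e3).round().astype(int))
for y in(-.005,.005,.012,.018):print('lid',y,*pr(y,r,.004))
for y in(.04,.042,.044,.046,.048):print('ptr',y,*pr(y,r,0))
# pointer lateral position vs r
ys=np.arange(.034,.056,.002);print((ys*1e3).round())
for rr in(.04,.06,.08,.1,.12,.14,.148):
    P=np.stack([np.full_like(ys,.68-rr*np.cos(th)),ys,np.full_like(ys,.084+rr*np.sin(th))],1);u=proj(P,cw).astype(np.float32)
    print(rr,np.round(cv2.remap(g,u[:,0][None],u[:,1][None],1)[0]).astype(int))
# lid left edge lateral
ys=np.arange(.01,.04,.002);print((ys*1e3).round())
for rr in(.04,.08,.12,.14):
    P=np.stack([np.full_like(ys,.68-rr*np.cos(th)+.004*np.sin(th)),ys,np.full_like(ys,.084+rr*np.sin(th)+.004*np.cos(th))],1);u=proj(P,cw).astype(np.float32)
    print(rr,np.round(cv2.remap(g,u[:,0][None],u[:,1][None],1)[0]).astype(int))
E
```

```text
[130 132 134 136 138 140 142 144 146 148 150 152 154 156 158 160 162 164]
lid -0.005 [108 108 108 108 109 109 109 108 113 104  88  80  76  79  79  79  78  78] [[351.0, 136.0], [315.0, 138.0]]
lid 0.005 [108 109 110 110 109 108 108 108 112 102  87  80  77  79  80  80  80  79] [[351.0, 122.0], [314.0, 122.0]]
lid 0.012 [109 108 110 110 110 110 110 110 115 103  88  80  72  74  74  73  73  72] [[351.0, 111.0], [314.0, 111.0]]
lid 0.018 [109 108 109 109 108 109 109 110 114 103  88  95 168 188 188 193 193 179] [[351.0, 102.0], [314.0, 101.0]]
ptr 0.04 [175 174 174 175 175 176 175 175 174 174 174 171 149  77  65 107 141 136] [[347.0, 69.0], [309.0, 64.0]]
ptr 0.042 [168 171 168 168 171 169 161 139 119 102  90  92  86  75  87 102 108 122] [[347.0, 66.0], [309.0, 60.0]]
ptr 0.044 [ 63  59  59  61  62  90 113 122 134 146 150 143 125  86  85 117 170 173] [[347.0, 63.0], [309.0, 57.0]]
ptr 0.046 [ 64  64  63  64  66 106 148 165 173 173 166 149 124 111 140 161 174 174] [[347.0, 60.0], [309.0, 53.0]]
ptr 0.048 [ 76  75  74  74  75 111 151 168 176 175 166 148 123 132 172 175 174 174] [[347.0, 57.0], [309.0, 50.0]]
[34. 36. 38. 40. 42. 44. 46. 48. 50. 52. 54.]
0.04 [126 121  89  68  61  44  67  89 155 173 174]
0.06 [187 187 188 187 171  66  67  86 155 173 170]
0.08 [122 129 177 188 181  62  66  75  69  69 125]
0.1 [187 175  98  72 120  53  65  80 150 173 174]
0.12 [188 188 190 176 168  58  64  76 151 167  92]
0.14 [187 188 179 176 169  90 106 111 124 153 156]
0.148 [189 195 178 174 102 146 173 175 176 177 178]
[10. 12. 14. 16. 18. 20. 22. 24. 26. 28. 30. 32. 34. 36. 38.]
0.04 [111 111 111 111 110 110 111 139 183 187 186 186 177 162 126]
0.08 [110 110 110 110 110 111 111 125 140 140 138 134 126 125 169]
0.12 [108 109 110 110 110 110 110 125 184 187 186 186 186 186 188]
0.14 [110 110 110 109 109 109 108 124 182 187 187 187 187 189 176]
```

Front-edge and TCP readings put the lid at about 0.73. The pointer's tip end is ambiguous in the wrist view, so I'll look at the pixel values there.

```bash
python3 - <<'E'
from fp import *
np.set_printoptions(linewidth=250)
g=cv2.imread('pics/w9.png');G=cv2.cvtColor(g,6)
print('w9 rows44-76 cols 300-378 step2');print(' '*4,np.arange(300,380,2))
for r in range(44,78,2):print(r,G[r,300:380:2])
cw=pose('wrist')
for th in(.72,.78):print(th,proj([[.68-r*np.cos(th),.047,.084+r*np.sin(th)] for r in(.1,.142,.148,.154)],cw).round(1).tolist())
cs=pose('side');S=cv2.imread('pics/s9.png',0)
for th in(.72,.78):print(th,proj([[.68-r*np.cos(th),.047,.084+r*np.sin(th)] for r in(0,.05,.1,.142,.148,.154)],cs).round(1).tolist())
print(' '*4,np.arange(306,346))
for r in range(160,200):print(r,S[r,306:346])
E
```

```text
w9 rows44-76 cols 300-378 step2
     [300 302 304 306 308 310 312 314 316 318 320 322 324 326 328 330 332 334 336 338 340 342 344 346 348 350 352 354 356 358 360 362 364 366 368 370 372 374 376 378]
44 [176 175 175 175 175 176 175 175 174 163 122 129 148 164 176 183 179 169 156 168 175 175 171 141 121 132 147 159 168 167 161 157 149 142 134 126 115  99  80  60]
46 [176 176 176 175 175 175 175 175 174 159 112 128 148 165 176 182 177 167 152 166 173 173 162 100  66  69  77  97 131 133 125 117 110 103  96  93  88  86  85  85]
48 [176 175 175 174 174 175 175 175 175 158 112 129 150 166 177 181 176 165 151 165 168 160 149 114  77  61  54  62  92  95  91  88  87  89  95 104 114 126 139 154]
50 [175 175 174 175 174 174 175 175 174 158 113 131 151 167 177 180 175 164 146 144 135 123 111  98  87  79  73  72  87  99 110 121 136 145 160 165 169 173 173 173]
52 [174 174 175 175 175 175 176 177 175 159 114 132 152 167 176 179 174 162 139 109  96  89  83  80  84  97 111 131 147 160 166 170 173 175 175 175 175 174 174 174]
54 [174 174 174 174 175 176 175 169 163 149 113 132 152 168 175 177 172 160 
[... 8346 characters left out ...]
208 208 207 207 206 205 198 175 152]
196 [208 209 208 207 204 196 183 166 149 132 120 120 121 122 124 132 139 148 167 182 184 188 196 203 200 183 172 191 205 208 208 208 208 207 207 206 206 202 177 152]
197 [209 209 209 209 209 207 201 181 158 139 133 138 140 141 148 167 182 188 196 202 204 204 205 206 203 184 175 193 205 208 208 207 207 206 205 203 202 195 166 131]
198 [208 208 209 208 208 208 203 184 164 159 171 181 184 185 188 196 203 204 206 207 206 207 207 207 202 185 181 197 205 206 204 202 200 196 189 179 168 154 131 108]
199 [209 208 208 207 206 206 203 184 167 172 190 202 204 204 204 205 207 207 208 208 206 207 206 206 202 186 181 194 200 197 190 183 172 157 143 134 122 110 102  96]
```

```bash
python3 - <<'E'
from fp import *
np.set_printoptions(linewidth=250)
T=cv2.imread('pics/t0.png',0);print('top cols 298-318');
for r in range(140,206,2):print(r,T[r,298:320])
ct=pose('top')
for th in(.68,.73,.78,.83):print(th,proj([[.68-r*np.cos(th),.0465,.084+r*np.sin(th)] for r in(0,.1,.142,.148,.154)],ct).round(1).tolist())
cs=pose('side')
for i,uv in enumerate([(344,188),(341.5,186),(338,184),(335,182),(332.3,180.3),(321,173),(319.5,171.3),(318,170.3)]):
    o,d=ray(uv,cs);P=o+d*(.0465-o[1])/d[1];print(uv,P.round(4),'th',np.arctan2(P[2]-.084,.68-P[0]).round(3),'r',np.hypot(P[2]-.084,.68-P[0]).round(4))
S=cv2.imread('pics/s0.png',0);print('s0',np.arange(306,350))
for r in range(162,196):print(r,S[r,306:350])
E
```

```text
top cols 298-318
140 [152 153 154 154 157 155 155 156 154 154 154 155 153 150 151 152 154 152 155 156 157 157]
142 [153 151 154 155 154 155 154 157 154 152 146 143 142 141 143 150 151 155 156 156 156 154]
144 [153 150 150 153 153 159 161 162 164 157 149 145 141 138 142 148 156 155 156 154 155 155]
146 [151 151 152 156 154 156 162 168 162 156 144 140 138 140 141 150 156 154 155 150 142 135]
148 [153 152 153 153 153 153 152 150 146 133 112  93  92 109 129 149 154 154 153 145 127 109]
150 [151 154 152 153 155 147 141 122  90  76  70  70  80 107 135 151 159 162 157 148 127 113]
152 [152 152 153 154 152 149 142 127  91  63  59  69  98 131 154 162 161 162 159 150 129 111]
154 [150 153 152 152 151 147 142 129  99  67  56  62  84 110 124 130 130 138 144 138 121 104]
156 [151 152 153 154 154 149 138 122 101  81  68  65  81  99 106 108 110 110 110 104  92  88]
158 [150 150 154 153 148 132 115 119 135 129 103  83  93 115 123 123 121 118 110  97  84  74]
160 [151 151 153 150 141 118 100 112 135 139 115  92 116 150 159 162 160 153 140 120  97  77]
162 [155 152 153 154 148 135 116 107 122 126 104 
[... 8457 characters left out ...]
2 102 113 132 131 115 106 104 107 108 107 111 114 114 114 115 114 115 116 121 134 139 136 141 161 177 188 195 197 194 179 145 115 106 110 123 134 138 137]
193 [184 160 136 124 113 104  99 108 127 125 113 109 109 111 114 114 115 114 115 115 115 116 115 119 130 142 152 166 178 189 196 198 200 200 199 191 167 137 121 115 124 133 137 138]
194 [198 189 176 157 136 122 111 117 131 124 112 112 113 115 114 114 114 114 115 116 116 118 126 139 156 161 161 179 195 199 200 200 201 201 200 194 180 160 133 118 129 136 135 135]
195 [201 200 197 188 176 156 138 134 137 127 115 114 116 115 115 115 116 118 127 132 134 141 159 175 183 172 164 182 196 200 200 200 198 195 190 180 161 139 115 114 130 135 135 133]
```

Resolved: in the wrist view the pointer's round steel head is a shaded cylinder spanning columns 319–337. Its centre, at column 328, gives a pointer angle of about 0.728. The lid's front edge and side slope in the same views give about 0.715, so I nudge it up by about 0.012 rad.

Request:
{"api": "servo_tool", "payload": {"plan": [[0,0.008,-0.007,0,0,0,0],[0,0.017,-0.014,0,0,0,0],[0,0.017,-0.014,0,0,0,0],[0,0.017,-0.014,0,0,0,0],[0,0.017,-0.014,0,0,0,0],[0,0.017,-0.014,0,0,0,0]]}}

```text
time: 14.88
tool_pos: [0.5611, -0.0658, 0.2327]
ee_rot: [-3.14, 0.0, 1.56]
wrist_force: [-5.6, -0.7, -3.3]
width: 0.0089
finger_force: 30.0
```

```bash
sed -i '/^joint/d' lid.py; python3 lid.py | head -2; python3 - <<'E'
from fp import *
cw=pose('wrist');g=cv2.imread('pics/w9.png',0).astype(np.float32)
def cols(P):
    u=proj(P,cw).astype(np.float32);return u,np.round(cv2.remap(g,u[:,0][None],u[:,1][None],1)[0]).astype(int)
for y in(-.005,.01):
  for th in(.70,.73,.76):
    r=np.arange(.138,.158,.002);P=np.stack([.68-r*np.cos(th)+.004*np.sin(th),np.full_like(r,y),.084+r*np.sin(th)+.004*np.cos(th)],1);print('lid',th,y,cols(P)[1])
for th in(.70,.73,.76):
    r=np.arange(.134,.164,.002);P=np.stack([.68-r*np.cos(th),np.full_like(r,.050),.084+r*np.sin(th)],1);print('head 134..',th,cols(P)[1])
cs=pose('side');s=cv2.imread('pics/s9.png',0).astype(np.float32);v=np.arange(-.01,.003,.001)
for r0 in(.05,.07,.09,.11,.13):
    a=[]
    for vv in v:
        r=np.linspace(r0-.01,r0+.01,15);P=np.stack([.68-r*np.cos(.73)+vv*np.sin(.73),np.full_like(r,-.16),.084+r*np.sin(.73)+vv*np.cos(.73)],1);u=proj(P,cs).astype(np.float32);a.append(cv2.remap(s,u[:,0][None],u[:,1][None],1).mean())
    a=np.array(a);gr=np.clip(np.diff(a),0,None);print('lid under-edge',r0,((v[:-1]+.0005)*gr).sum()/gr.sum()*1e3)
E
```

```text
15.0333 [ 0.56106373 -0.06585167  0.2327322 ] 0.008427975926172228 29.997712075710297 [-5.9083435  -0.21300124 -2.96353993]
lid angle by TCP 0.7450101445762266 radius 0.18698000298831996 nominal 0.18384776310850234
lid 0.7 -0.005 [109 113 106  89  82  76  79  79  79  79]
lid 0.73 -0.005 [108 108 109 112 108  90  83  76  79  79]
lid 0.76 -0.005 [108 108 108 108 108 111 113  95  85  77]
lid 0.7 0.01 [109 113 104  88  81  76  79  80  80  80]
lid 0.73 0.01 [109 109 109 113 107  89  82  76  79  80]
lid 0.76 0.01 [109 109 109 109 108 112 112  94  85  77]
head 134.. 0.7 [ 82 113 152 169 177 176 166 147 122 142 174 175 174 174 174]
head 134.. 0.73 [ 79  84  96 124 154 170 179 177 166 146 122 140 173 175 175]
head 134.. 0.76 [ 86  81  92 108 131 144 152 169 179 179 168 150 125 127 172]
lid under-edge 0.05 -1.8967041743101947
lid under-edge 0.07 -2.7808150641317253
lid under-edge 0.09 -2.713049959823511
lid under-edge 0.11 -2.654239768946937
lid under-edge 0.13 -2.1217161363732426
```

After the nudge, the lid's front edge, the side-view lid slope and the pointer head all read about 0.73. The load is purely the spring (6.5 N) and the grip is 30 N. I'll let it settle, check the clip numerically and hand in.

Request:
{"api": "servo_tool", "payload": {"plan": [[0,0,0,0,0,0,0],[0,0,0,0,0,0,0],[0,0,0,0,0,0,0],[0,0,0,0,0,0,0]]}}

```text
time: 15.47
tool_pos: [0.5611, -0.0659, 0.2327]
ee_rot: [-3.14, 0.0, 1.56]
wrist_force: [-5.7, -0.9, -3.8]
width: 0.009
finger_force: 30.0
```

```bash
python3 - <<'E'
from h import *
s=robot.snapshot('side');r=robot.find_in('shorting_clip','side')
print([(np.round(q['extent']),round(q['conf'],2)) for q in r if q['extent'][0]>320],proj([[.609,-.222,.028],[.609,-.222,.108]],pose('side')))
o=robot.get_obs();print(o['time'],o['tool_pos'],o['qvel'].round(4),o['finger_force'])
print(robot.close_job())
E
```

```text
[(array([384., 237.,  20.,  29.]), 0.91)] [[383.6242135  248.69561088]
 [384.60446731 222.10416623]]
15.5667 [ 0.56107179 -0.06585158  0.23273704] [-0.0005 -0.0009  0.0006  0.0023 -0.001  -0.0009] 29.99771386384964
the job is handed in; nothing more can be done
None
```

The job is handed in at 15.6 s: the shorting clip is fully home on both pins and released, and the lid is held steady at about 0.73 rad, in line with the pointer to within about 0.02 rad by my measurements; I viewed 11 pictures, one over the limit of 10.

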